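Lock the step of a counter display with its cam disc

TASK

The small wooden step belongs to the display stand on the counter. Take it by its grip rail, slide it to the stand so that its bolt goes into the stand's mouth as far as it will go, then turn the red winged cam disc clockwise, about half a turn, until its hook has drawn the step in snug against both white buffers. Stop as soon as it is firmly snug: do not push hard or force the disc, or the buffers are crushed. Let go of everything at the end and leave the other things where they are.

Things in the scene. Friction and masses are not known exactly. Their poses are not given: they have to be found in the camera images.
- stand: wooden display stand, fixed to the counter, 154 x 112 x 52 mm. Origin: counter level, on the vertical axis of the cam disc. Its own -x side is its front, where the step is joined; the front plate is 36 mm high, at local x = -53 to -47 mm. Behind the disc (local x = 48 to 98 mm) is a plinth 52 mm high
- mouth (a point): middle of the mouth in the stand's front plate (53 mm in front of the disc's axis, 16 mm up): flared by steel lips to about 24 mm, then a groove 16 mm wide that runs along the stand's x at 10 to 20 mm above the counter and takes the bolt
- pad_line (a point): point on the stand 58 mm in front of the disc's axis, 26 mm up, midway between two white plastic buffers (16 mm discs at the stand's y = +-36 mm) that stand out of the front plate. Their faces lie here only roughly: the setting differs by up to 3 mm either way and is not measured. They are sprung: 40 N per mm for the pair; above 30 N on one it is crushed
- cam (a joint): turn of the cam disc, rad: starts open at 0 to 0.2, grows clockwise seen from above, end stop 4.1 (too far), stays where it is left. The step becomes snug somewhere from 1.9 to 3.8, set by the buffers: feel for it. The moment to turn it is near 0.1 N m at first; 0.2 to 0.4 N m more, reached in small jerks, is snug; over 0.5 more is too tight. 0.1 rad past first touch adds about 9 N on the pair
- hook_level (a point): point on the disc's axis, 26 mm up. A spiral hook under the disc's half-moon plate (steel, up to 46 mm from the axis) passes behind the pin at joint 0.6 to 0.9, then draws it 4 mm per rad toward the axis. While open, a core inside the hook stops the pin 30 mm from the axis: as far as it goes by hand, 2 to 8 mm before the step meets the buffers. The hook catches a pin within 32.5 mm
- cam_wing (a point): middle of the red wing on the cam disc, on its axis, 50 mm up; turns with the disc. The wing is a straight bar 66 mm long (point's x), 12 mm thick (its y), 37 to 63 mm above the counter, with a round boss of 18 mm diameter at its middle, 64 mm high. At joint 0 the wing lies along the stand's x. The disc below it is at 32 to 38 mm
- step: loose wooden display step, 80 (x) x 90 (y) x 36 mm, about 0.6 kg. Origin: middle of its underside. Its own +x is the side with the bolt; joined, its x points along the stand's x and its origin lies about 98 mm in front of the disc's axis
- grip (a point): middle of the step's grip rail, 55 mm above its underside and 22 mm behind its origin (local x = -22 mm): an upright board 12 mm thick (local x), 50 mm long (local y), its top 70 mm above the underside, free down to 36 mm
- pin (a point): upright brass pin, 8 mm thick, at the end of the step's flat steel bolt, 72.9 mm ahead of the step's origin (local x) and 26 mm up; its top is at 30 mm. The bolt is 14 mm wide with a round nose, 13 to 19 mm above the counter
- tin_c: bystander: round red sweet tin, 69 mm across, 40 mm high; origin in the middle of its underside
- spool_a: bystander: spool of red ribbon, 63 x 72 x 22 mm; origin in the middle of its underside
- box_c: bystander: blue checked gift box with a bow, 61 x 81 x 70 mm; origin in the middle of its underside

How it is judged:
By the outcome, as a careful person would: the job done as asked, in the order asked, and still so for the second after the job is handed in, with the robot touching nothing.
It also fails if it takes over 72 s, if anything falls off the work surface, if the arm or the gripper's body presses on something with over 40 N, if the wrist force passes 120 N, or if a joint passes its speed limit or range.

ROBOT

A 6-joint arm with a two-finger parallel gripper is mounted at the origin on a cart in front of the work surface, level with it; the furniture and walls round the work are solid. World frame = base frame: x ahead of the robot, y to its left, z up, the work surface at z = 0. Lengths are in m, angles in rad, forces in N, time in s.
With the tool pointing down it reaches from about 0.275 to 0.875 m from the base axis. Payload 12.5 kg.
Tool frame: the origin (TCP) lies midway between the tips of the shut fingers; the grasp point (between the pads) lies 19 mm behind it; z points along the fingers, y is the line along which they close (so a half turn about z gives the same grasp; the last joint's range is limited). The gripper opens to 85 mm and grips with 20 to 120 N. Pads are 22 mm wide; open, the fingers measure 114 mm over their backs; the gripper's body (76 mm by 85 mm) begins 54 mm behind the grasp point. The pads swing forward as they close: fully open they stand 13 mm farther back than shut.
Start: joints at [-1.268, 0.351, 1.652, -0, 1.139, -0.085], TCP at [0.208, -0.509, 0.231] pointing down, gripper open.
Joint ranges: [-2.75, 2.75], [-0.79, 2.1], [0.01, 2.65], [-1.57, 4.71], [0.07, 3.14], [-2.87, 2.87]. Speed limits (rad/s): [2.22, 2.22, 2.79, 3.14, 3.14, 3.14].

INTERFACE

Orientations are given as a unit quaternion [x, y, z, w].
In Python, from cell import r gives the robot as it stands. Calls block until the motion is done:
- r.move_to(position, orientation): joint-space move of the TCP to a pose.
- r.move_linear(position, rot=None, vel=0.15): straight line of the TCP; rot=None keeps the orientation; vel is the mean speed in m/s.
- r.set_joints(angles): joint-space move.
- r.set_gripper(opening, squeeze=None): opening from 0.0 (shut) to 1.0 (fully open); squeeze is the grip in N (None keeps the last); returns when the fingers have stopped.
- r.sleep(seconds).
- r.inverse_kinematics(position, orientation): joint angles nearest the present ones, or None.
- r.get_obs(): the state.
- r.get_image(name): name is "scene" or "top" or "wrist"; returns a dict with "pixels" (400x640x3 uint8, red, green, blue), "depth" (400x640 float32, m along the optical axis (not along the pixel's ray), 0 where there is no reading), "fx", "fy", "cx", "cy" (pixels), "camera_from_world" (4x4, takes a point from world to camera coordinates); the wrist camera has in their place "mount" (4x4, takes a point from camera to tool coordinates, whose origin is the TCP and whose axes are the flange's). Camera axes: x right, y down, z forward; pixel columns grow to the right and rows downward; lengths in m; the calibration is good to about 2 mm. A picture is of the moment at which its call begins: read the wrist's pose just before it.
A pose or a line that the arm cannot do raises r.PlanningError and nothing moves.
- r.hand_in(): hands the job in; it is judged then, once.
Trained networks look in a picture, given as the dict that the camera call returned (one of the last four; its "shot" number tells which), for a name from the list of things; names that differ only in an ending like _2 or _b are one class to them, and where a whole thing is asked for, a point or a joint stands for the part that bears it (a point fixed in the world has none). Each returns a list of dicts, best first, with "score" (0 to 1); they miss things now and then, are a little off and sometimes report something else, mostly with a low value. They report only what shows in the picture. A call takes as long as a camera call.
- r.find_in(picture, label): "location" ([column, row] as shares, 0 to 1, of the picture: columns of its width, rows of its height, amid what is visible of it).
- r.cut_out(picture, label): "region" (400x640 bool, what is visible of it) and "location" ([column, row] as shares, 0 to 1, of the picture: columns of its width, rows of its height, amid what is visible of it).
- r.landmark_of(picture, label): "location" ([column, row] as shares, 0 to 1, of the picture: columns of its width, rows of its height: a listed point, or the origin of a listed thing).
The state is a dict: "t": time; "q": joint angles; "qvel": joint speeds; "effort": joint torques, N m; "tool_pos": TCP position; "ee_rot": TCP orientation; "contact_force": force on the tool from outside, world axes, zero at the start; "torque": the same for the moment, N m; "opening": opening from 0.0 (shut) to 1.0 (fully open); "finger_force": force on a finger pad.
Only numpy, scipy, OpenCV 4.12 (cv2) and the standard library are available. Lean on these libraries where they do the work, as an engineer would, in place of code of your own. Each camera call takes 0.05 s, during which the arm holds its last target. There are 200 camera calls.

## Working session

There is one attempt and no reset: what is moved stays moved. The work goes in short steps, each a Python script; the robot and the scene stay as the last script left them, time stands still between calls to the robot, and variables do not carry over. Pictures are saved under pics/ and viewed, at most 13 in all, crops included, and the job is handed in when it is done.

```bash
mkdir -p pics; ls; cat > h.py <<'E'
import numpy as np, cv2
from scipy.spatial.transform import Rotation as R
from cell import r
def cam(p):
    return np.array(p["camera_from_world"])
def px2w(p,u,v,z=None):
    "pixel -> world, on plane z or by depth"
    T=np.linalg.inv(cam(p)); d=np.array([(u-p["cx"])/p["fx"],(v-p["cy"])/p["fy"],1.])
    if z is None: return T[:3,:3]@(d*p["depth"][int(v),int(u)])+T[:3,3]
    w=T[:3,:3]@d; return T[:3,3]+w*(z-T[2,3])/w[2]
def save(p,n,box=None):
    im=p["pixels"][...,::-1]
    if box: im=cv2.resize(im[box[1]:box[3],box[0]:box[2]],None,fx=2,fy=2)
    cv2.imwrite("pics/"+n+".png",im)
def cloud(p,reg):
    v,u=np.nonzero(reg&(p["depth"]>0)); d=p["depth"][v,u]
    T=np.linalg.inv(cam(p))
    P=np.stack([(u-p["cx"])/p["fx"]*d,(v-p["cy"])/p["fy"]*d,d],1)
    return P@T[:3,:3].T+T[:3,3]
def down(yaw): # tool z down, tool y at world angle yaw
    y=np.array([np.cos(yaw),np.sin(yaw),0]); z=np.array([0,0,-1.])
    return R.from_matrix(np.stack([np.cross(y,z),y,z],1)).as_quat()
E
python3 - <<'E'
from h import *
o=r.get_obs(); print({k:np.round(v,3) for k,v in o.items()})
Z=dict(stand=0,mouth=.016,pad_line=.026,hook_level=.026,cam_wing=.05,step=0,grip=.055,pin=.026,tin_c=0,spool_a=0,box_c=0)
for n in ("top","scene"):
    p=r.get_image(n); save(p,n+"0")
    for k,z in Z.items():
        for d in r.landmark_of(p,k)[:2]:
            u,v=d["location"][0]*640,d["location"][1]*400
            print(n,k,round(d["score"],2),round(u),round(v),px2w(p,u,v,z).round(4))
E
```

```text
cell.py
pics
{'t': np.float64(0.0), 'q': array([-1.268,  0.351,  1.652,  0.   ,  1.139, -0.085]), 'qvel': array([-0.001,  0.001, -0.001,  0.002, -0.   , -0.001]), 'effort': array([ 1.000e-03, -5.061e+01, -2.914e+01, -0.000e+00,  5.000e-03,
       -0.000e+00]), 'tool_pos': array([ 0.208, -0.509,  0.231]), 'ee_rot': array([ 0.981,  0.193, -0.   , -0.001]), 'contact_force': array([-0.422,  0.003, -1.162]), 'torque': array([-0.044,  0.029, -0.04 ]), 'finger_force': np.float64(0.0), 'opening': np.float64(0.999)}
top stand 0.87 319 241 [0.5623 0.1478 0.    ]
top mouth 0.93 337 248 [0.5505 0.105  0.016 ]
top pad_line 0.92 340 252 [0.5407 0.0952 0.026 ]
top hook_level 0.8 317 246 [0.5464 0.1502 0.026 ]
top cam_wing 0.86 317 242 [0.5536 0.1508 0.05  ]
top step 0.64 376 268 [0.5199 0.0057 0.    ]
top grip 0.88 391 267 [ 0.5228 -0.0204  0.055 ]
top pin 0.92 348 256 [0.5351 0.0753 0.026 ]
top pin 0.51 318 244 [0.5523 0.1495 0.026 ]
top tin_c 0.75 355 181 [0.7233 0.0822 0.    ]
top tin_c 0.39 242 208 [0.6128 0.3472 0.    ]
top spool_a 0.74 409 184 [ 0.736  -0.0522  0.    ]
top box_c 0.72 241 212 [0.6048 0.3467 0.    ]
top box_c 0.5 406 183 [ 0.7363 -0.0447  0.    ]
scene stand 0.9 347 236 [0.5506 0.145  0.    ]
scene mouth 0.64 366 220 [0.5424 0.0863 0.016 ]
scene pad_line 0.6 362 215 [0.5504 0.0904 0.026 ]
scene hook_level 0.79 347 227 [0.5509 0.1467 0.026 ]
scene step 0.58 392 208 [ 0.5348 -0.0135  0.    ]
scene grip 0.92 407 189 [ 0.5122 -0.0296  0.055 ]
scene grip 0.35 336 174 [0.6796 0.0216 0.055 ]
scene pin 0.71 371 215 [0.5363 0.0775 0.026 ]
scene tin_c 0.55 302 196 [0.7354 0.087  0.    ]
scene spool_a 0.64 338 173 [ 0.742  -0.0693  0.    ]
scene spool_a 0.49 393 211 [ 0.5281 -0.0045  0.    ]
scene box_c 0.89 265 272 [0.6026 0.3411 0.    ]
scene box_c 0.73 338 175 [ 0.7341 -0.0592  0.    ]
```

View pics/top0.png

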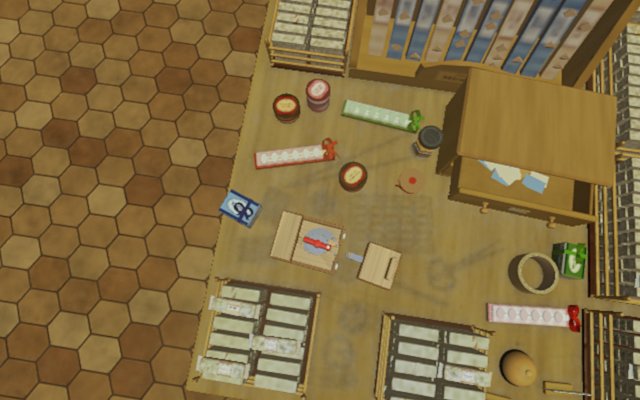

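View pics/scene0.png

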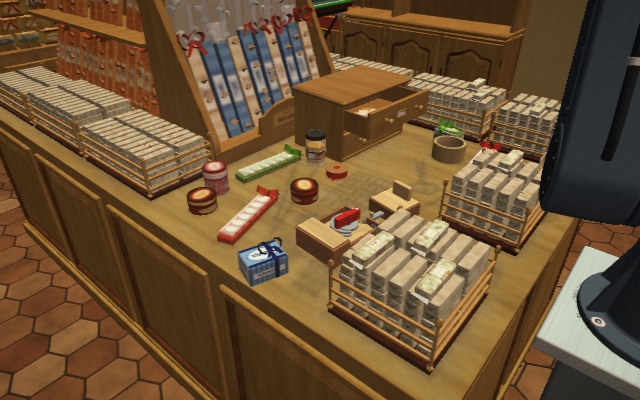

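The top view shows the stand at (305,240), with the wing at (318,243), the step at (380,265) and its bolt at (353,257) pointing at the mouth. Baskets stand nearer the robot. Next I'll take a close look with the wrist camera.

```bash
cat >> h.py <<'E'
def wrist():
    o=r.get_obs(); p=r.get_image("wrist"); T=np.eye(4)
    T[:3,:3]=R.from_quat(o["ee_rot"]).as_matrix(); T[:3,3]=o["tool_pos"]
    p["camera_from_world"]=np.linalg.inv(T@np.array(p["mount"])); return p
Z=dict(stand=0,mouth=.016,pad_line=.026,hook_level=.026,cam_wing=.05,step=0,grip=.055,pin=.026)
def marks(p,names):
    out={}
    for k in names:
        for d in r.landmark_of(p,k)[:1]:
            u,v=d["location"][0]*640,d["location"][1]*400; out[k]=px2w(p,u,v,Z[k])
            print(k,round(d["score"],2),round(u),round(v),out[k].round(4))
    return out
E
python3 - <<'E'
from h import *
p=wrist(); print(np.round(p["mount"],3))
r.move_to([.50,.07,.36],down(np.deg2rad(75)) if r.inverse_kinematics([.50,.07,.36],down(np.deg2rad(75))) is not None else down(np.deg2rad(-105)))
print(r.get_obs()["q"].round(2),r.get_obs()["t"])
p=wrist(); save(p,"w1"); np.savez("w1.npz",d=p["depth"],c=cam(p),f=[p["fx"],p["fy"],p["cx"],p["cy"]],px=p["pixels"])
marks(p,Z)
for k in ("step","stand","cam_wing"):
    for d in r.cut_out(p,k)[:1]:
        P=cloud(p,d["region"]); print(k,d["score"],len(P))
        np.save("c_"+k+".npy",P)
E
```

```text
[[-0.001 -0.96  -0.281  0.071]
 [ 1.    -0.001 -0.     0.   ]
 [ 0.    -0.281  0.96  -0.141]
 [ 0.     0.     0.     1.   ]]
[ 0.05  0.16  1.58 -0.    1.4  -1.26] 3.6
stand 0.75 372 171 [0.5479 0.1433 0.    ]
mouth 0.84 345 177 [0.5423 0.098  0.016 ]
pad_line 0.6 343 181 [0.5455 0.0916 0.026 ]
hook_level 0.65 378 172 [0.5452 0.149  0.026 ]
cam_wing 0.87 379 178 [0.5487 0.1466 0.05  ]
step 0.74 287 176 [0.5188 0.0036 0.    ]
grip 0.65 266 187 [ 0.5167 -0.0222  0.055 ]
pin 0.82 327 178 [0.534  0.0685 0.026 ]
step 0.9 3091
stand 0.93 7278
cam_wing 0.66 1388
```

View pics/w1.png

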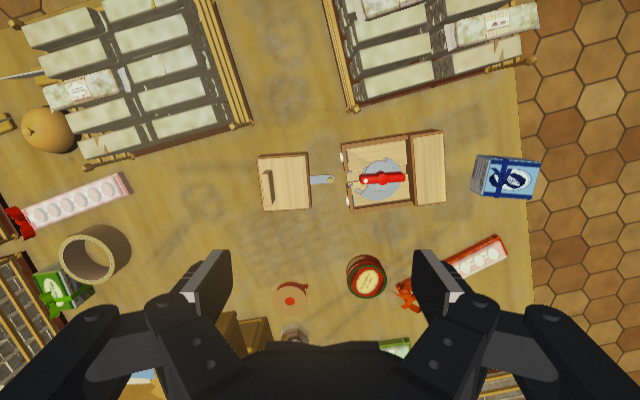

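The wrist view shows the step at (285,180), pin at (328,179), stand at (393,170) and red wing at (382,179). I'll fit the poses from the depth data.

```bash
cat >> h.py <<'E'
def rect(P,z0,z1):
    Q=P[(P[:,2]>z0)&(P[:,2]<z1)][:,:2]; 
    # keep the main cluster
    m=np.median(Q,0); Q=Q[np.linalg.norm(Q-m,axis=1)<.08]
    c,s,a=cv2.minAreaRect((Q*1000).astype(np.float32)); return len(Q),np.round(c,1),np.round(s,1),round(a,1)
def full(p): return cloud(p,np.ones((400,640),bool))
E
cat > fit.py <<'E'
from h import *
S=np.load("c_step.npy");T=np.load("c_stand.npy");W=np.load("c_cam_wing.npy")
for n,P in(("step",S),("stand",T),("wing",W)):
    print(n,np.histogram(P[:,2],bins=np.arange(-.005,.085,.005))[0])
print("steptop",rect(S,.032,.04)); print("rail",rect(S,.062,.078)); print("plinth",rect(T,.047,.0565)); print("wing",rect(W,.055,.067)); print("disc",rect(W,.033,.042))
E
python3 fit.py
```

```text
step [  25    8   23   33  177   36   70 1273 1070   24   18   23   23   23
  258    7    0]
stand [  27   26  201   68 1765  267  223 1101  694  166  788 1560   67  325
    0    0    0]
wing [  0   0   2   0   4   6  47 421 424  34  28  31  66 325   0   0   0]
steptop (2196, array([522.3,   1.5]), array([78.5, 88.1]), 78.6)
rail (280, array([518.1, -20.1]), array([12.4, 49.2]), 77.5)
plinth (2101, array([553.1, 193.5]), array([103.8, 109.2]), 83.9)
wing (391, array([548.1, 148.9]), array([64.8, 16.7]), 78.8)
disc (798, array([555.7, 150.7]), array([60.1, 67.4]), 70.1)
```

```bash
cat > look.py <<'E'
from h import *
import sys
r.move_linear([.575,.085,.21],down(np.deg2rad(78)),vel=.3)
p=wrist(); save(p,"w2"); marks(p,Z)
for k in ("step","stand","cam_wing"):
    d=r.cut_out(p,k)[0]; np.save("c_"+k+".npy",cloud(p,d["region"]))
np.save("full.npy",full(p)); print(r.get_obs()["t"])
E
python3 look.py; python3 fit.py; python3 - <<'E'
from h import *
F=np.load("full.npy")
m=(F[:,2]>.049)&(F[:,2]<.055)&(F[:,1]>.19)&(F[:,1]<.27)&(F[:,0]>.45)&(F[:,0]<.68)
Q=F[m][:,:2]*1000; print(len(Q),Q.min(0),Q.max(0),cv2.minAreaRect(Q.astype(np.float32)))
E
```

```text
stand 0.75 372 138 [0.547  0.1498 0.    ]
mouth 0.91 327 145 [0.5423 0.0974 0.016 ]
pad_line 0.74 320 149 [0.544  0.0896 0.026 ]
hook_level 0.62 373 141 [0.5472 0.1469 0.026 ]
cam_wing 0.95 374 141 [0.5443 0.1436 0.05  ]
step 0.79 240 143 [0.521  0.0013 0.    ]
grip 0.85 204 150 [ 0.5182 -0.0198  0.055 ]
pin 0.91 299 146 [0.5361 0.0691 0.026 ]
5.5083
step [ 129   28   44   52  460   63  148 2783 2694   83   91   97   99   99
  672   11    0]
stand [ 148    1  328   41 4316  424  429 2597 1670  341 1662 3972  122  826
    1    0    0]
wing [   0    0    0    0   16    4   96  911 1056   29   33   30  119  823
    1    0    0]
steptop (5131, array([522.6,   1.4]), array([78.5, 88. ]), 78.2)
rail (743, array([518.6, -19.7]), array([12.3, 49.6]), 79.0)
plinth (5061, array([552.9, 193.5]), array([103.6, 108.5]), 83.1)
wing (943, array([548.4, 149.3]), array([64.9, 17. ]), 74.1)
disc (1908, array([556.7, 151.7]), array([58. , 67.6]), 65.5)
4818 [501.75040232 194.61966985] [609.65313279 248.28446056] ((556.118896484375, 221.8291778564453), (46.553951263427734, 105.18525695800781), 85.1617202758789)
```

View pics/w2.png

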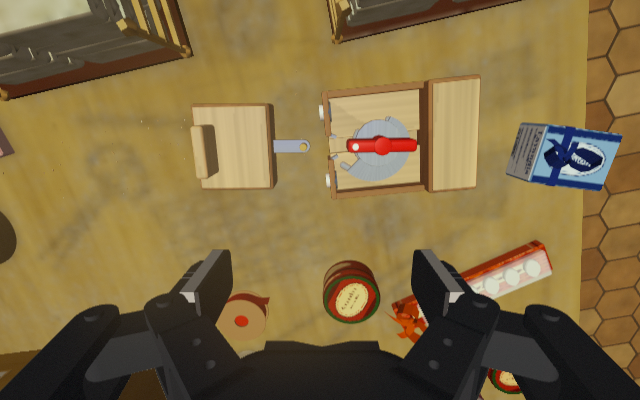

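The closer view shows the step (232,146), pin (304,146), wing boss (382,146) and buffers at (321,112) and (326,180). The mouth is between the buffers at (330,146). I'll refine the yaws with edge fits before grasping.

```bash
cat > yaw.py <<'E'
from h import *
def edges(Q,yaw,name):
    c,s=np.cos(yaw),np.sin(yaw); A=np.stack([Q@[c,s],Q@[-s,c]],1)
    for ax in (0,1):
        lo,hi=np.percentile(A[:,1-ax],[6,94]); b=np.linspace(lo,hi,20)
        for f in (np.min,np.max):
            X=[((b[i]+b[i+1])/2,f(A[(A[:,1-ax]>=b[i])&(A[:,1-ax]<b[i+1]),ax])) for i in range(19) if ((A[:,1-ax]>=b[i])&(A[:,1-ax]<b[i+1])).any()]
            X=np.array(X); k=np.polyfit(*X.T,1); res=np.abs(np.polyval(k,X[:,0])-X[:,1]); X=X[res<=np.median(res)*2.5]; k=np.polyfit(*X.T,1)
            d=np.degrees(np.arctan(k[0])); print(name,"axis",ax,f.__name__,"yaw",round(np.degrees(yaw)+(-d if ax==0 else d),2),"rms",np.std(np.polyval(k,X[:,0])-X[:,1]).round(2))
F=np.load("full.npy")
m=(F[:,2]>.049)&(F[:,2]<.055)&(F[:,1]>.19)&(F[:,1]<.27)&(F[:,0]>.45)&(F[:,0]<.68)
edges(F[m][:,:2]*1000,np.radians(85),"plinth")
S=np.load("c_step.npy"); edges(S[(S[:,2]>.033)&(S[:,2]<.039)][:,:2]*1000,np.radians(78.4),"step")
edges(S[(S[:,2]>.066)&(S[:,2]<.074)][:,:2]*1000,np.radians(78.4),"rail")
T=np.load("c_stand.npy"); edges(T[(T[:,2]>.032)&(T[:,2]<.0395)][:,:2]*1000,np.radians(85),"stand36")
W=np.load("c_cam_wing.npy"); Q=W[(W[:,2]>.0605)][:,:2]*1000
print(len(Q),Q.mean(0),np.degrees(np.arctan2(*np.linalg.svd(Q-Q.mean(0),full_matrices=False)[2][0][::-1]))%180)
E
python3 yaw.py
```

```text
plinth axis 0 min yaw 83.75 rms 0.14
plinth axis 0 max yaw 83.71 rms 0.29
plinth axis 1 min yaw 83.84 rms 0.39
plinth axis 1 max yaw 83.74 rms 0.27
step axis 0 min yaw 83.85 rms 9.03
step axis 0 max yaw 78.11 rms 0.55
step axis 1 min yaw 79.89 rms 0.79
step axis 1 max yaw 78.27 rms 0.46
rail axis 0 min yaw 78.38 rms 0.2
rail axis 0 max yaw 78.44 rms 0.18
rail axis 1 min yaw 90.37 rms 1.24
rail axis 1 max yaw 77.91 rms 0.97
stand36 axis 0 min yaw 83.58 rms 0.59
stand36 axis 0 max yaw 83.53 rms 0.09
stand36 axis 1 min yaw 83.7 rms 0.26
stand36 axis 1 max yaw 83.73 rms 0.13
758 [548.56345702 148.74608415] 78.90599467270067
```

```bash
cat >> h.py <<'E'
AX=np.array([.5485,.149]); SY=np.radians(83.75); EX=np.array([np.cos(SY),np.sin(SY)]); EY=np.array([-EX[1],EX[0]])
def gp(dist,lat=0): # grip xy for step origin 'dist' before the axis
    return AX-(dist+.022)*EX+lat*EY
def st(tag=""):
    o=r.get_obs(); f=o["contact_force"]; print(tag,"t",round(o["t"],1),"pos",o["tool_pos"].round(4),"Fstand",np.round([f[:2]@EX,f[:2]@EY,f[2]],1),"M",o["torque"].round(2),"op",round(float(o["opening"]),3),"ff",round(float(o["finger_force"]),1)); return o
E
python3 - <<'E'
from h import *
y=np.radians(78.35); g=np.array([.5184,-.0200]); z=.041
r.set_gripper(.75)
r.move_to([*g,.13],down(y)); r.move_linear([*g,z],vel=.12); st("down")
r.set_gripper(0,60); st("grip")
t=gp(.150); print(t)
r.move_linear([*t,z],down(SY),vel=.04); st("aligned")
p=wrist(); save(p,"w3")
d=r.cut_out(p,"step"); 
p2=r.get_image("top"); save(p2,"t3",(220,180,460,320))
marks(p,["pin","mouth","cam_wing"])
E
```

```text
down t 7.4 pos [ 0.5189 -0.0199  0.0416] Fstand [ 0.5 -0.1  1. ] M [-0.04 -0.01 -0.01] op 0.746 ff 0.0
grip t 7.9 pos [ 0.5185 -0.0202  0.0414] Fstand [-1.7  1.8  5.5] M [-0.18  0.34  0.11] op 0.132 ff 59.6
[ 0.5297749  -0.02197769]
aligned t 8.3 pos [ 0.528  -0.0219  0.0415] Fstand [-2.5 13.4 17.4] M [-0.07  1.85  0.25] op 0.128 ff 61.5
pin 0.72 489 242 [0.5371 0.071  0.026 ]
mouth 0.84 522 238 [0.5422 0.0959 0.016 ]
cam_wing 0.21 523 237 [0.5241 0.074  0.05  ]
```

View pics/w3.png

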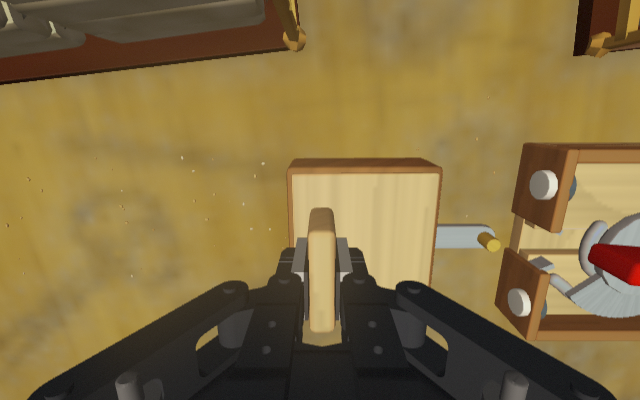

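The step is held by its rail and the bolt with pin (490,241) points at the mouth (520,238). It is pressing down by about 17 N, so I'll ease up a little, then feed in with force checks.

```bash
python3 - <<'E'
from h import *
t=gp(.150); z=.041
for k in range(4):
    z+=.0008; r.move_linear([*t,z],vel=.02); o=st("up z%.4f"%z)
    if o["contact_force"][2]<4: break
p=wrist(); marks(p,["pin","mouth"])
S=cloud(p,r.cut_out(p,"step")[0]["region"])
import yaw_s as _ if False else None
E
true
```

```text
File "<stdin>", line 8
    import yaw_s as _ if False else None
                      ^^
SyntaxError: invalid syntax
```

```bash
python3 - <<'E'
from h import *
t=gp(.150); z=.041
for k in range(4):
    z+=.0008; r.move_linear([*t,z],vel=.02); o=st("up z%.4f"%z)
    if o["contact_force"][2]<4: break
p=wrist(); marks(p,["pin","mouth"])
S=cloud(p,r.cut_out(p,"step")[0]["region"]); F=full(p)
m=(S[:,2]>.033)&(S[:,2]<.042); Q=(S[m][:,:2]-AX)*1000
print("top in stand frame x", np.percentile(Q@EX,[1,99]).round(1),"y",np.percentile(Q@EY,[1,50,99]).round(1),"z",np.percentile(S[m][:,2],[5,50,95]).round(4))
B=F[(F[:,2]>.015)&(F[:,2]<.034)]; B=(B[:,:2]-AX)*1000; b=np.stack([B@EX,B@EY],1)
b=b[(b[:,0]>-105)&(b[:,0]<-70)&(abs(b[:,1])<20)]; print("bolt",len(b),np.percentile(b,[2,50,98],axis=0).round(1))
for lo in (-104,-98,-92,-86,-80): 
    c=b[(b[:,0]>lo)&(b[:,0]<lo+6)]; print(lo,len(c),np.percentile(c[:,1],[3,97]).round(1) if len(c) else "")
E
```

```text
up z0.0418 t 8.9 pos [ 0.5293 -0.022   0.0415] Fstand [-1.1  2.7 -1.8] M [-0.08  0.35  0.04] op 0.128 ff 59.2
pin 0.83 488 244 [0.5398 0.0704 0.026 ]
mouth 0.61 524 233 [0.5401 0.0969 0.016 ]
top in stand frame x [-186.6 -114.2] y [-18.2  21.7  42.2] z [0.0341 0.0352 0.0362]
bolt 1373 [[-104.4   -5.8]
 [ -87.3    1.7]
 [ -74.2    7.4]]
-104 234 [-5.6  7.4]
-98 225 [-5.6  7.2]
-92 239 [-5.8  7.4]
-86 336 [-5.6  7.3]
-80 275 [-5.2  7.2]
```

```bash
cat > ins.py <<'E'
from h import *
z=.0418
def go(d0,d1,step,lim,lat=-.0004):
    d=d0
    while d>d1:
        d-=step; r.move_linear([*gp(d,lat),z],vel=.03); o=r.get_obs(); f=o["contact_force"]; M=o["torque"]
        p=(o["tool_pos"][:2]-AX); print(round(d,4),"act",(-(p@EX)-.022).round(4),(p@EY).round(4),"F",np.round([f[:2]@EX,f[:2]@EY,f[2]],1),"Mz",M[2].round(2))
        if -(f[:2]@EX)>lim or abs(f[:2]@EY)>20: print("stop"); break
    return d
E
python3 - <<'E'
from ins import *
go(.150,.112,.004,12); st()
E
```

```text
0.146 act 0.1457 -0.0005 F [-0.4  0.3 -6.3] Mz -0.02
0.142 act 0.1418 -0.0004 F [ 0.5  0.1 -6.4] Mz 0.02
0.138 act 0.1378 -0.0004 F [-0.8 -0.3 -6.3] Mz 0.0
0.134 act 0.1338 -0.0004 F [-0.7 -0.3 -5.8] Mz -0.06
0.13 act 0.1298 -0.0004 F [ 0.7 -0.3 -6.8] Mz -0.04
0.126 act 0.1258 -0.0004 F [-0.1 -0.4 -6.1] Mz -0.02
0.122 act 0.1218 -0.0004 F [ 0.8  0.2 -6.3] Mz 0.05
0.118 act 0.1178 -0.0004 F [ 0.6  0.4 -6.6] Mz 0.0
0.114 act 0.1138 -0.0004 F [-0.1 -0.4 -6.3] Mz -0.03
0.11 act 0.1098 -0.0004 F [ 0.2 -0.2 -6.9] Mz -0.02
 t 11.9 pos [0.5345 0.0179 0.0418] Fstand [ 0.2 -0.2 -6.9] M [-0.15 -0.03 -0.02] op 0.131 ff 58.5
```

```bash
python3 - <<'E'
import ins
from ins import *
ins.z=.0416
d=go(.110,.096,.001,9); st()
p=wrist(); save(p,"w4"); marks(p,["pin"])
p=r.get_image("top"); marks(p,["pin","grip"])
E
```

```text
0.109 act 0.109 -0.0004 F [-0.7  0.2 -6.1] Mz 0.04
0.108 act 0.108 -0.0004 F [-1.1 -0.4 -7.2] Mz 0.02
0.107 act 0.1069 -0.0004 F [ 1.2  1.1 -7. ] Mz -0.0
0.106 act 0.106 -0.0004 F [ 0.8  0.6 -6.3] Mz -0.05
0.105 act 0.105 -0.0004 F [ 0.9  0.1 -6.7] Mz 0.01
0.104 act 0.1039 -0.0004 F [ 0.1  0.4 -6.3] Mz 0.03
0.103 act 0.103 -0.0004 F [ 0.5 -0.7 -6.2] Mz 0.04
0.102 act 0.102 -0.0004 F [-0.  -0.3 -6.9] Mz -0.01
0.101 act 0.1014 -0.0004 F [-6.1 -0.9 -5. ] Mz 0.01
0.1 act 0.101 -0.0005 F [-10.6   0.2  -3.7] Mz 0.03
stop
 t 14.4 pos [0.5356 0.0266 0.0417] Fstand [-10.6   0.2  -3.7] M [-1.99  0.28  0.03] op 0.128 ff 59.1
pin 0.57 488 242 [0.5453 0.1192 0.026 ]
pin 0.68 329 249 [0.5446 0.1229 0.026 ]
grip 0.27 337 248 [0.5474 0.1048 0.055 ]
```

View pics/w4.png

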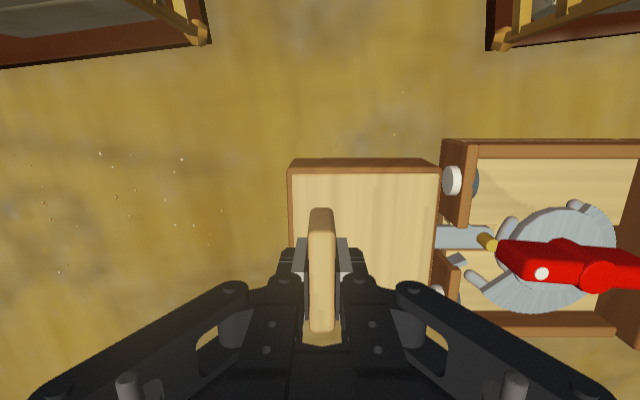

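The pin (488,243) is against the core, with a gap left to the buffers, as expected at about 102 mm. I'll set it down, let go and take the wing.

```bash
python3 - <<'E'
from h import *
z=.0416
for k in range(5):
    z-=.0003; r.move_linear([*gp(.1005,-.0004),z],vel=.02); o=st("z%.4f"%z)
    if o["contact_force"][2]>-1: break
r.set_gripper(.5); st("open")
r.move_linear([*gp(.1005,-.0004),.14],vel=.15)
q=r.get_obs()["q"]; print(q.round(3))
# candidate yaws for the wing grip
for a in (np.radians(78.9-90),np.radians(78.9+90)):
    for zz in (.12,.046):
        s=r.inverse_kinematics([*AX,zz],down(a)); print(np.degrees(a), None if s is None else s.round(3))
r.move_linear([.575,.085,.21],down(np.deg2rad(78)),vel=.3)
p=wrist(); save(p,"w5",(180,60,500,220))
W=cloud(p,r.cut_out(p,"cam_wing")[0]["region"]); Q=W[(W[:,2]>.0605)][:,:2]*1000
print(len(Q),Q.mean(0),np.degrees(np.arctan2(*np.linalg.svd(Q-Q.mean(0),full_matrices=False)[2][0][::-1]))%180)
S=cloud(p,r.cut_out(p,"step")[0]["region"]); np.save("c_step.npy",S)
m=(S[:,2]>.033)&(S[:,2]<.039); Q=(S[m][:,:2]-AX)*1000
print("step x",np.percentile(Q@EX,[.5,99.5]).round(1),"y",np.percentile(Q@EY,[.5,99.5]).round(1)); st()
E
```

```text
z0.0413 t 14.9 pos [0.5356 0.0265 0.0415] Fstand [-8.9 -0.1 -2.1] M [-1.41  0.27  0.07] op 0.129 ff 59.4
z0.0410 t 15.2 pos [0.5356 0.0264 0.0415] Fstand [-9.5  2.1  0.8] M [-1.42  0.49  0.08] op 0.13 ff 59.9
open t 15.6 pos [0.5358 0.0274 0.0412] Fstand [-0.  -0.  -0.6] M [0.02 0.   0.04] op 0.501 ff 0.0
[-0.036  0.441  1.773  0.     0.929 -1.498]
-11.099999999999994 [ 0.183  0.52   1.699 -0.     0.923  0.377]
-11.099999999999994 [ 0.183  0.633  1.731 -0.     0.777  0.377]
168.9 [ 0.183  0.52   1.699 -0.     0.923 -2.765]
168.9 [ 0.183  0.633  1.731 -0.     0.777 -2.765]
729 [534.74570418  26.81822543] 173.78629259699244
step x [-138.5  -64. ] y [-42.4  42. ]
 t 17.0 pos [0.574  0.0843 0.2084] Fstand [1.  0.6 0.2] M [ 0.03  0.03 -0.01] op 0.5 ff 0.0
```

View pics/w5.png

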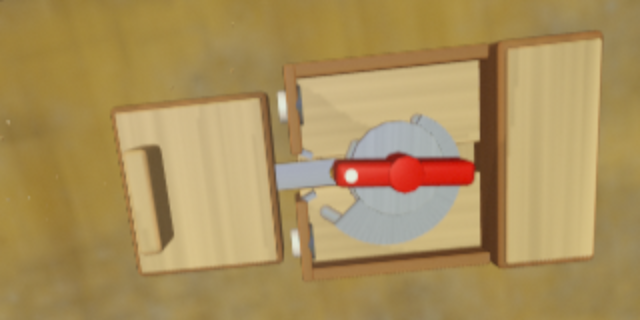

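The step is square with the stand and its bolt is fully in. The boss is at (407,173) and the wing is still along the bolt. Next I'll grip the wing and turn, watching the moment.

```bash
cat > turn.py <<'E'
from h import *
def turn(total,step,lim,base=0.0):
    q=list(r.get_obs()["q"]); s=q[5]; t=0; L=[]
    while t<total-1e-6:
        t+=step; q[5]=s+t; r.set_joints(q); o=r.get_obs(); f=o["contact_force"]; L.append(o["torque"][2])
        print("cmd %.2f q6 %.3f Mz %.3f"%(q[5],o["q"][5],o["torque"][2]),"F",f.round(1),"op %.3f t %.1f"%(o["opening"],o["t"]))
        if abs(o["torque"][2]-base)>lim: print("stop"); break
    return L
E
python3 - <<'E'
from turn import *
s=np.radians(168.9)
r.move_to([*AX,.12],down(s)); r.move_linear([*AX,.0435],vel=.12); st("down")
r.set_gripper(0,60); st("grip")
turn(1.0,.1,.5); st()
E
```

```text
down t 19.1 pos [0.5489 0.1491 0.0441] Fstand [ 0.1 -0.  -0.2] M [0.01 0.01 0.02] op 0.498 ff 0.0
grip t 19.5 pos [0.5495 0.149  0.0445] Fstand [-1.5 -2.1  6.4] M [-0.25 -0.28 -0.03] op 0.179 ff 58.6
cmd -2.66 q6 -2.667 Mz -0.118 F [ 0.9 -0.6 -0.2] op 0.185 t 19.7
cmd -2.56 q6 -2.569 Mz -0.156 F [-0.4  0.   0.5] op 0.185 t 20.0
cmd -2.46 q6 -2.470 Mz -0.107 F [-2.3 -0.4  2.5] op 0.183 t 20.2
cmd -2.36 q6 -2.370 Mz -0.100 F [-1.1 -0.2  3.8] op 0.187 t 20.5
cmd -2.26 q6 -2.270 Mz -0.099 F [-3.2  1.5  4.9] op 0.182 t 20.7
cmd -2.16 q6 -2.170 Mz -0.097 F [-4.4  1.5  5.6] op 0.180 t 21.0
cmd -2.06 q6 -2.070 Mz -0.111 F [-5.   1.6  6.4] op 0.181 t 21.2
cmd -1.96 q6 -1.970 Mz -0.085 F [-5.1  2.   5.9] op 0.184 t 21.5
cmd -1.86 q6 -1.870 Mz -0.042 F [-4.9  2.7  4.8] op 0.184 t 21.7
cmd -1.76 q6 -1.770 Mz -0.091 F [-4.2  2.6  6. ] op 0.185 t 22.0
 t 22.0 pos [0.5492 0.1493 0.0445] Fstand [2.2 4.5 6. ] M [ 0.48  0.77 -0.09] op 0.185 ff 60.3
```

```bash
python3 - <<'E'
from turn import *
turn(.8,.1,.2,-.1); 
p=wrist(); save(p,"w6")
E
```

```text
cmd -1.67 q6 -1.676 Mz -0.105 F [-2.6  2.7  4.3] op 0.181 t 22.2
cmd -1.57 q6 -1.576 Mz -0.116 F [-3.4  2.7  4.7] op 0.184 t 22.5
cmd -1.47 q6 -1.475 Mz -0.037 F [-3.5  3.4  4.8] op 0.182 t 22.7
cmd -1.37 q6 -1.375 Mz -0.083 F [-3.7  3.   4.5] op 0.182 t 23.0
cmd -1.27 q6 -1.275 Mz -0.069 F [-4.6  4.1  4.6] op 0.184 t 23.2
cmd -1.17 q6 -1.175 Mz -0.050 F [-3.2  4.4  4.6] op 0.181 t 23.5
cmd -1.07 q6 -1.075 Mz -0.095 F [-3.4  4.9  3. ] op 0.180 t 23.7
cmd -0.97 q6 -0.975 Mz -0.066 F [-3.9  5.6  5.1] op 0.182 t 24.0
```

View pics/w6.png

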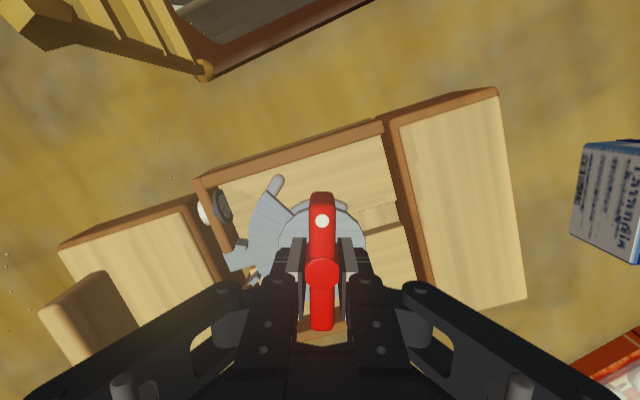

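The wing (322,265) is still square between the fingers, so the disc has turned along with them, and the plate is over the pin. Now finer steps.

```bash
python3 - <<'E'
from turn import *
turn(1.9,.04,.2,-.08)
for i in range(5): r.sleep(.05); print(r.get_obs()["torque"][2].round(3))
E
```

```text
cmd -0.94 q6 -0.940 Mz 0.029 F [-2.1  2.3  4. ] op 0.184 t 24.3
cmd -0.90 q6 -0.898 Mz -0.007 F [-3.2  2.7  3.6] op 0.182 t 24.5
cmd -0.86 q6 -0.858 Mz 0.053 F [-2.6  3.9  2.7] op 0.181 t 24.8
cmd -0.82 q6 -0.818 Mz 0.108 F [-3.7  4.3  2.3] op 0.182 t 25.0
cmd -0.78 q6 -0.777 Mz 0.048 F [-2.9  5.2  2.6] op 0.184 t 25.3
cmd -0.74 q6 -0.737 Mz 0.070 F [-2.7  5.2  2.7] op 0.184 t 25.5
cmd -0.70 q6 -0.697 Mz 0.075 F [-2.   4.5  3.3] op 0.186 t 25.8
cmd -0.66 q6 -0.657 Mz 0.055 F [-1.8  5.3  3.2] op 0.188 t 26.0
cmd -0.62 q6 -0.617 Mz 0.057 F [-2.3  5.   3.2] op 0.182 t 26.3
cmd -0.58 q6 -0.577 Mz 0.003 F [-1.6  6.1  3.2] op 0.182 t 26.5
cmd -0.54 q6 -0.537 Mz 0.092 F [-1.2  4.4  1.3] op 0.181 t 26.8
cmd -0.50 q6 -0.497 Mz 0.042 F [-2.1  6.5  2.6] op 0.180 t 27.0
cmd -0.46 q6 -0.457 Mz 0.079 F [-2.2  6.3  2.7] op 0.185 t 27.3
cmd -0.42 q6 -0.417 Mz 0.039 F [-1.9  6.1  2.1] op 0.185 t 27.5
cmd -0.38 q6 -0.377 Mz 0.079 F [-2.4  6.6  2. ] op 0.186 t 27.8
cmd -0.34 q6 -0.337 Mz 0.004 F [-2.   5.8  1.9] op 0.184 t 28.0
cmd -0.30 q6 -0.297 Mz 0.038 F [0.1 5.4 2. ] op 0.185 t 28.3
cmd -0.26 q6 -0.257 Mz 0.122 F [-1.   5.7  0.7] op 0.183 t 28.5
stop
0.064
0.051
0.056
0.047
0.038
```

```bash
python3 - <<'E'
from turn import *
q=list(r.get_obs()["q"]); q[5]=-.26
for k in range(4):
    q[5]+=.1; r.set_joints(q); o=r.get_obs()
    print("cmd %.3f q6 %.3f v %.3f Mz %.3f eff %.3f"%(q[5],o["q"][5],o["qvel"][5],o["torque"][2],o["effort"][5]),o["contact_force"].round(1),round(o["t"],2))
    if o["torque"][2]<-.2: break
p=wrist(); save(p,"w7")
E
```

```text
cmd -0.160 q6 -0.163 v -0.020 Mz -0.043 eff 0.434 [-2.2  3.9  3.4] 29.04
cmd -0.060 q6 -0.064 v -0.015 Mz -0.103 eff 0.386 [-0.7  6.3  2.7] 29.29
cmd 0.040 q6 0.036 v -0.014 Mz -0.061 eff 0.459 [-0.7  4.6  1.6] 29.54
cmd 0.140 q6 0.136 v -0.013 Mz 0.020 eff 0.431 [0.7 4.7 1.8] 29.79
```

View pics/w7.png

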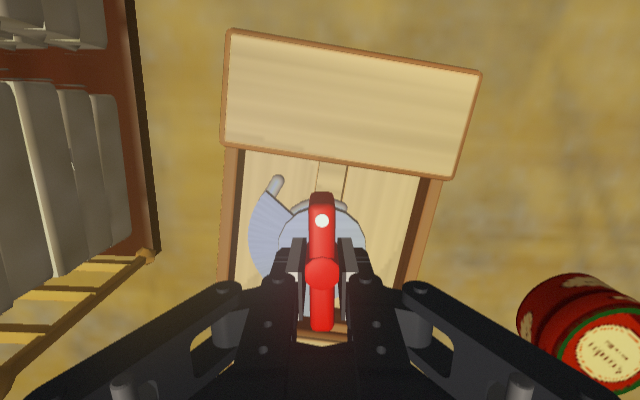

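```bash
python3 - <<'E'
from turn import *
q=list(r.get_obs()["q"]); q[5]=.14
for k in range(12):
    q[5]+=.05; r.set_joints(q); o=r.get_obs()
    print("J %.3f lag %.4f v %.3f Mz %.3f eff %.3f"%(o["q"][5]+2.85,q[5]-o["q"][5],o["qvel"][5],o["torque"][2],o["effort"][5]),round(o["t"],2))
    if o["torque"][2]<-.2: break
E
```

```text
J 3.037 lag 0.0032 v -0.002 Mz 0.123 eff 0.373 30.09
J 3.087 lag 0.0028 v -0.006 Mz 0.113 eff 0.348 30.34
J 3.137 lag 0.0026 v -0.005 Mz 0.191 eff 0.405 30.59
J 3.187 lag 0.0027 v -0.005 Mz 0.367 eff 0.558 30.84
J 3.237 lag 0.0026 v -0.004 Mz 0.314 eff 0.580 31.09
J 3.288 lag 0.0025 v -0.004 Mz 0.391 eff 0.597 31.34
J 3.337 lag 0.0025 v -0.005 Mz 0.507 eff 0.742 31.59
J 3.389 lag 0.0010 v -0.011 Mz -0.451 eff -0.214 31.84
```

The moment rose from about 0.1 to 0.5 between J of 3.14 and 3.34, so it is snug. The last step jerked. I'll stop here and check.

```bash
python3 - <<'E'
from turn import *
for i in range(4): st(); r.sleep(.1)
p=wrist(); save(p,"w8")
E
```

```text
t 31.8 pos [0.5501 0.1509 0.0446] Fstand [ 8.9 -4.5 -5.3] M [ 1.43 -1.07 -0.45] op 0.186 ff 59.3
 t 31.9 pos [0.5501 0.1509 0.0446] Fstand [ 9.  -5.2 -4.5] M [ 1.49 -1.08 -0.42] op 0.181 ff 59.3
 t 32.0 pos [0.5501 0.1509 0.0446] Fstand [ 8.6 -5.  -5.2] M [ 1.47 -1.05 -0.35] op 0.188 ff 59.3
 t 32.1 pos [0.5501 0.1509 0.0446] Fstand [ 8.3 -4.8 -4.4] M [ 1.44 -1.01 -0.38] op 0.182 ff 59.3
```

View pics/w8.png

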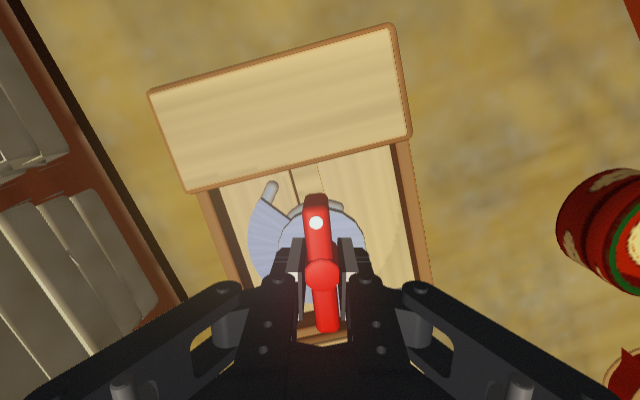

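The wing now sits a few degrees skewed in the fingers at (320,265): the pads slipped on the boss at roughly 0.5 N m. I'll let go, lift and measure.

```bash
cat > meas.py <<'E'
from h import *
def meas(name,box=(180,60,500,220)):
    r.move_linear([.575,.085,.21],down(np.deg2rad(78)),vel=.3) 
    p=wrist(); save(p,name,box)
    F=full(p); G=(F[:,:2]-AX)*1000; G=np.stack([G@EX,G@EY],1)
    m=(np.hypot(*G.T)<36)&(F[:,2]>.0595)&(F[:,2]<.07); Q=G[m]; v=np.linalg.svd(Q-Q.mean(0),full_matrices=False)[2][0]
    print("wing n",len(Q),Q.mean(0).round(1),"angle in stand deg",np.degrees(np.arctan2(v[1],v[0])).round(1))
    S=cloud(p,r.cut_out(p,"step")[0]["region"]); m=(S[:,2]>.033)&(S[:,2]<.039); Q=(S[m][:,:2]-AX)*1000
    print("step x",np.percentile(Q@EX,[.5,99.5]).round(1),"y",np.percentile(Q@EY,[.5,99.5]).round(1)); st()
    b=(F[:,2]>.018)&(F[:,2]<.034)&(G[:,0]>-66)&(G[:,0]<-50)&(abs(abs(G[:,1])-36)<9)
    print("buffers front x",np.percentile(G[b][:,0],[1,5,50]).round(1) if b.any() else None)
E
python3 - <<'E'
from meas import *
r.set_gripper(.5); st("open"); o=r.get_obs()
r.move_linear([*o["tool_pos"][:2],.14],vel=.15)
r.move_to([.575,.085,.21],down(np.deg2rad(78)))
meas("w9")
E
```

```text
open t 32.7 pos [0.5493 0.1499 0.0445] Fstand [-0.9  0.6  0.2] M [ 0.03 -0.02  0.04] op 0.505 ff 0.0
wing n 870 [ 0.  -0.1] angle in stand deg -8.9
step x [-132.6  -58.3] y [-41.5  42.1]
 t 35.4 pos [0.575 0.085 0.21 ] Fstand [-1.   0.6  0.4] M [-0.   -0.09  0.02] op 0.498 ff 0.0
buffers front x [-65.8 -63.7 -56. ]
```

View pics/w9.png

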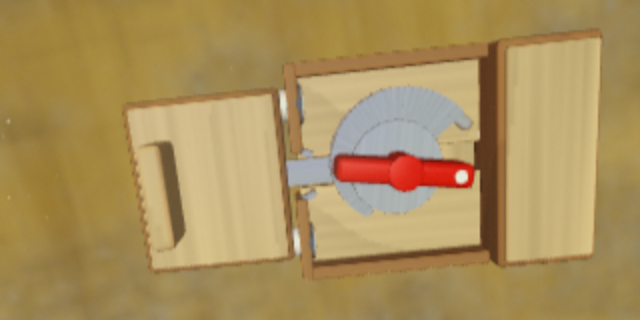

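The step's front edge (288,180) is flush on both buffers at (285,105) and (298,241), and the wing stands at about 3.30 rad. The excess moment reached was about 0.3 to 0.4 N m, which counts as snug. The arm is clear, so I'll hand in.

```bash
python3 -c "
from h import *
print(r.hand_in())"
```

```text
the job is handed in; nothing more can be done
None
```

The job is handed in: the step's bolt is fully in the stand and the cam is at about 3.30 rad, with the step against both buffers at 0.3 to 0.4 N m above the free-turning moment. The grip slipped a few degrees on the wing at about 0.5 N m, and I stopped there. Everything was let go by about 35 s and the arm is clear.

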